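# Put the dried gel cassette away in the plate drawer

### The job

Pull the drawer of the small grey bench cabinet all the way out to its stop, then lift the taller of the two gel cassettes up out of its slot in the white drying rack and stand it upright, the same way up, in the long narrow channel inside the drawer. Set it down gently on the channel floor, do not drop it, and leave the drawer fully open. Leave the shorter cassette in the rack and everything else on the bench where it is.

Things in the scene. Friction and masses are not known exactly. Their poses are not given: they have to be found in the camera images.
- cabinet_front (a point): middle of the top front edge of the grey metal bench cabinet fixed to the bench, 220 deep (x) x 240 wide (y) x 140 mm high, with one white drawer front; a flat box 30 mm high is fixed on the rear half of its top. x points from the front into the cabinet (the drawer comes out along -x), z up. Stands on the robot's left half of the bench
- drawer (a joint): how far the drawer is out, in m: 0 shut, 0.150 at its stop; starts 0 to 0.025. It slides with about 3 N of friction and stays where left. Its front panel is 236 wide x 124 high, top edge 136 mm above the bench; its box is 210 wide, 187 long, walls 52 mm high (top 67 mm above the bench)
- handle (a point): middle of the drawer's steel bar handle, 115 mm above the bench: a horizontal round bar 11 mm thick, 110 mm long along the cabinet's y, its axis 45 mm in front of the drawer front. x points into the cabinet, z up; moves with the drawer
- channel (a point): middle of the floor of the grey channel inside the drawer, 21 mm above the bench, 132 mm behind the handle bar; moves with the drawer. The channel runs along this point's x (pull direction), 130 mm long, 18 mm wide inside, walls 40 mm high, lips flaring to 36 mm wide at 48 mm above its floor. Stored boxes 34 mm high stand 75 mm or more to its +y side
- rack: white plastic drying rack fixed to the bench, base 110 (x) x 130 (y) x 22 mm high, with four slots running along its x at y = -45, -15, 15 and 45 mm; each is 11 mm wide between pairs of small posts that reach 56 mm above the bench. Origin: centre of the underside. The cassettes stand in the two outer slots, which in which varies
- tall_cassette: the taller gel cassette: flat upright plate with black frame and glass window, 100 (x) x 8 thick (y) x 80 mm high (z), 0.1 to 0.2 kg. Origin: centre of its bottom edge, 22 mm above the bench when in the rack; z points up to its top edge
- short_cassette: the shorter cassette, same make, 100 x 8 x 52 mm high, in the other outer slot; origin at the centre of its bottom edge. Stays in the rack
- amber_bottle: amber bottle, 56 mm across, about 115 mm high; origin centre of underside. Stays
- beaker: glass beaker, 64 mm across, 75 mm high; origin centre of underside. Stays
- tip_box: yellow box 120 x 82 x 45 mm high; origin centre of underside. Stays
- timer: small grey timer 60 x 50 x 20 mm high; origin centre of underside. Stays
- tube_block: black block with eight holes, 70 x 110 x 28 mm high; origin centre of underside. Stays
- weigh_dish: white dish 68 mm across, 22 mm high; origin centre of underside. Stays
Things that resemble listed ones, but are neither listed nor needed, are in the scene too. What is shaped like the tall_cassette but purple is not meant.

How it is judged:
By the outcome, as a careful person would: the job done as asked, in the order asked, and still so for the second after the job is handed in, with the robot touching nothing.
It also fails if it takes over 61 s, if anything falls off the work surface, if the arm or the gripper's body presses on something with over 40 N, if the wrist force passes 120 N, or if a joint passes its speed limit or range.

### The arm

A 7-joint arm with a two-finger parallel gripper is mounted at the origin on the work surface. World frame = base frame: x ahead of the robot, y to its left, z up, the work surface at z = 0. Lengths are in m, angles in rad, forces in N, time in s.
With the tool pointing down it reaches from about 0.4 to 0.85 m from the base axis. Payload 4.5 kg.
Tool frame: the origin (TCP) lies at the very end of the fingers, on their centre line; the grasp point (between the pads) lies 19 mm behind it; z points along the fingers, y is the direction in which the jaws open and shut (so a half turn about z gives the same grasp; the last joint's range is limited). The gripper opens to 88 mm and grips with 3 to 60 N. Pads are 18 mm wide; open, the fingers measure 123 mm over their backs; the gripper's body (75 mm by 187 mm) begins 45 mm behind the grasp point.
Start: joints at [-1.096, 0.689, -0.195, 1.565, 0.157, 0.902, -0.215], TCP at [0.267, 0.565, 0.239] pointing down, gripper open.
Joint ranges: [-3.01, 3.01], [-0.46, 2.08], [-1.47, 1.51], [0.13, 2.56], [-1, 4.14], [0.04, 2.09], [-2.66, 2.66]. Speed limits (rad/s): [2.57, 2.57, 3.14, 3.14, 3.14, 3.14, 3.14].

### API

Orientations are given as a 3x3 rotation matrix whose columns are the frame's x, y, z axes.
In Python, from rig import manip gives the robot as it stands.
- The arm moves only by the tool drive_tool, never from a script. Its arguments are lists of equal length, an entry for each row: "angular": the turn, a rotation vector about the world's x, y, z in rad, a list of three; "offset": the shift along the world's x, y, z in m, a list of three; "gripper": the opening, from 0 (shut) to 1 (fully open). A call has exactly 5 rows; each row is the pose to reach, as a shift and turn from the pose commanded when the call began; what a row does not reach only later rows make up. A row lasts 1/10 s, in which the tool goes at most 50 mm and 8.59 degrees, less where a joint would pass 70% of its speed; a pose out of reach is approached as far as the arm can. A call with a gripper value outside its range is refused whole. The fingers move at their own pace and stop on an object; "grip_force" is the grip in N (left out, the last holds). Time passes only in rows, so rows that repeat a pose let the fingers close, or fill a call up. It gives the time, the measured TCP pose, the force and the opening at its end, in the units of the state.
- manip.state(): the state, without advancing time (a new reading comes with each control period).
- manip.read_camera(name): name is "scene" or "top" or "wrist"; returns a dict with "pixels" (420x560x3 uint8, blue, green, red), "mtx" (3x3 intrinsics, pixels), "k1" (the pictures are not rectified: a ray, as slopes to the right and down, at radius r is drawn at 1 + k1 r^2 times it, then the intrinsics apply), "position" and "orientation" of the camera in the world; the wrist camera has in their place "mount" (4x4, takes a point from camera to tool coordinates, whose origin is the TCP and whose axes are the flange's). Camera axes: x right, y down, z forward; pixel columns grow to the right and rows downward; lengths in m; the calibration is good to about 2 mm. A picture is of the moment at which its call begins: read the wrist's pose just before it. There is no depth.
- manip.sign_off(): hands the job in, once; it reports no verdict.
Trained networks look in a picture, given as the dict that the camera call returned (one of the last four; its "shot" number tells which), for a name from the list of things; names that differ only in an ending like _2 or _b are one class to them, and where a whole thing is asked for, a point or a joint stands for the part that bears it (a point fixed in the world has none). Each returns a list of dicts, best first, with "score" (0 to 1); they miss things now and then, are a little off and sometimes report something else, mostly with a low value. They report only what shows in the picture. A call takes as long as a camera call. They do not tell look-alikes from the thing itself.
- manip.silhouettes(picture, thing): "region" (420x560 bool, what is visible of it).
- manip.place_of(picture, thing): "xyz" ([x, y, z] in m, in the coordinates of the camera as it stood for that picture, good to about 4 mm: a listed point, or the origin of a listed thing).
The state is a dict: "clock": time; "joint_pos": joint angles; "qd": joint speeds; "joint_efforts": joint torques, N m; "position": TCP position; "tcp_rot": TCP orientation; "contact_force": force on the tool from outside, world axes, zero at the start; "ft_torque": the same for the moment, N m; "gripper_width": finger opening in m.
Only numpy, scipy, OpenCV 4.12 (cv2) and the standard library are available. Lean on these libraries where they do the work, as an engineer would, in place of code of your own. Each camera call takes 0.05 s, during which the arm holds its last target. There are 200 camera calls.

## Working session

There is one attempt and no reset: what is moved stays moved. The work goes in short steps, Python scripts to look and compute and a tool call to move; the robot and the scene stay as the last step left them, time stands still between calls to the robot, and variables do not carry over. Pictures are saved under pics/ and viewed, about 8 in all and at most 12, crops included, and the job is handed in when it is done.

Besides the shell and the picture viewer there is one more tool, called after ">>>" by a JSON object that holds its "op" and its "data". drive_tool: Moves the arm, as the interface text tells. Its arguments: {"type":"object","properties":{"angular":{"type":"array","items":{"type":"array","items":{"type":"number"}}},"offset":{"type":"array","items":{"type":"array","items":{"type":"number"}}},"gripper":{"type":"array","items":{"type":"number"}},"grip_force":{"type":"number"}},"required":["angular","offset","gripper"]}

```bash
mkdir -p pics; cat > h.py <<'E'
import numpy as np, cv2
from rig import manip
def save(p,n): cv2.imwrite('pics/'+n,p['pixels'])
def campose(p,st=None):
    if 'position' in p: return np.array(p['orientation']),np.array(p['position'])
    M=np.array(p['mount']); R=np.array(st['tcp_rot']); 
    return R@M[:3,:3], R@M[:3,3]+np.array(st['position'])
def world(p,xyz,st=None):
    R,t=campose(p,st); return R@np.array(xyz)+t
def rays(p,uv,st=None):
    K=np.array(p['mtx']);k=p['k1']
    n=cv2.undistortPoints(np.array(uv,float).reshape(-1,1,2),K,np.array([k,0,0,0.])).reshape(-1,2)
    R,t=campose(p,st); return (R@np.c_[n,np.ones(len(n))].T).T,t
def onz(p,uv,z,st=None):
    d,t=rays(p,uv,st); return t+d*((z-t[2])/d[:,2])[:,None]
def proj(p,X,st=None):
    R,t=campose(p,st); c=(np.array(X)-t)@R
    n=c[:,:2]/c[:,2:]; r2=(n**2).sum(1,keepdims=True); n=n*(1+p['k1']*r2)
    K=np.array(p['mtx']); return n@K[:2,:2].T+K[:2,2]
E
python3 - <<'E'
from h import *
np.set_printoptions(precision=4,suppress=True)
st=manip.state(); print(st['clock'],st['position'],st['tcp_rot'],st['gripper_width'],st['contact_force'])
im=[]
for c in ['scene','top']:
    p=manip.read_camera(c); im.append(p['pixels']); print(c,p['position'],np.array(p['orientation']).tolist(),p['k1'])
    save(p,c+'0.png')
    for t in ['cabinet_front','handle','channel','rack','tall_cassette','short_cassette','tip_box','amber_bottle','beaker','timer','tube_block','weigh_dish']:
        for d in manip.place_of(p,t)[:3]:
            w=world(p,d['xyz']); print(t,round(d['score'],2),w,proj(p,[w])[0].round())
E
```

```text
0.0 [0.2664 0.5647 0.238 ] [[-0.9045  0.4266 -0.0006]
 [ 0.4266  0.9045 -0.0017]
 [-0.0001 -0.0018 -1.    ]] 0.08799307398325008 [ 0.0333  0.0419 -0.0959]
scene [1.104  0.6785 0.7605] [[-0.8288323459798105, 0.3077001330173407, -0.4672874601342459], [0.5593249996702597, 0.47639363199168483, -0.6783838530961914], [0.013873968483008767, -0.8236320389220432, -0.5669548284119736]] 0.015494608503176454
cabinet_front 0.85 [0.6812 0.1966 0.1371] [314. 274.]
handle 0.69 [0.6315 0.1911 0.1133] [328. 271.]
channel 0.66 [ 0.371   0.198  -0.0004] [397. 267.]
rack 0.83 [ 0.5219 -0.317   0.0013] [258. 199.]
tall_cassette 0.93 [ 0.4247 -0.6444  0.002 ] [238. 156.]
tall_cassette 0.83 [ 0.4592 -0.4737 -0.0042] [252. 177.]
tall_cassette 0.79 [ 0.5088 -0.3579  0.0225] [256. 187.]
short_cassette 0.64 [ 0.5264 -0.2736  0.0285] [264. 198.]
tip_box 0.7 [ 0.7328 -0.2019  0.0013] [220. 236.]
beaker 0.83 [0.3898 0.4199 0.0032] [462. 322.]
timer 0.57 [ 0.3944 -0.1114 -0.0034] [322. 217.]
tube_block 0.75 [ 0.37    0.2001 -0.0012] [398. 267.]
weigh_dish 0.51 [ 0.3382 -0.418   0.0012] [285. 173.]
top [ 0.4676 -0.1
[... 381 characters left out ...]
6. 234.]
rack 0.69 [ 0.5195 -0.3195 -0.0034] [346. 233.]
tall_cassette 0.93 [ 0.429  -0.645  -0.0003] [454. 259.]
tall_cassette 0.76 [ 0.4584 -0.4748 -0.0006] [398. 251.]
tall_cassette 0.68 [ 0.3385 -0.2982 -0.0003] [341. 293.]
short_cassette 0.44 [ 0.5274 -0.2683  0.021 ] [330. 230.]
short_cassette 0.3 [ 0.341  -0.4131  0.0027] [380. 291.]
tip_box 0.59 [ 0.7371 -0.2049 -0.0007] [306. 163.]
amber_bottle 0.64 [ 0.6804 -0.3918 -0.005 ] [367. 180.]
beaker 0.6 [0.395  0.418  0.0009] [105. 281.]
timer 0.7 [ 0.3966 -0.1154  0.0001] [280. 276.]
timer 0.41 [ 0.5117 -0.3618  0.0211] [361. 235.]
tube_block 0.72 [ 0.3696  0.1962 -0.0015] [177. 287.]
weigh_dish 0.79 [ 0.343  -0.4168  0.    ] [381. 290.]
```

View pics/scene0.png

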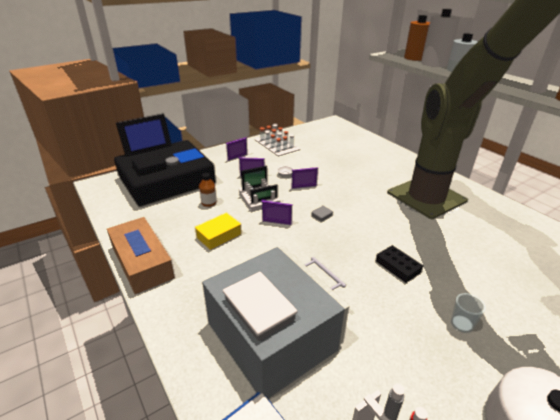

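View pics/top0.png

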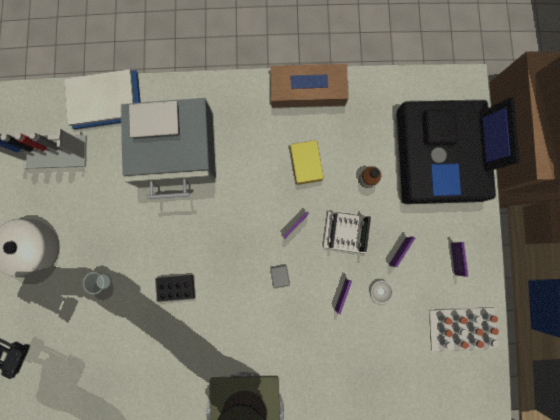

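The two views show the cabinet with its handle bar near top px (168,196) and the rack near (346,233). The tall cassette is in the rack's right (-y) slot at (361,235), and the purple decoys stand around it. I'll zoom in to get the yaws.

```bash
python3 - <<'E'
from h import *
a=cv2.imread('pics/top0.png')
c1=cv2.resize(a[90:210,110:225],None,fx=4.5,fy=4.5,interpolation=cv2.INTER_CUBIC)
c2=cv2.resize(a[195:270,310:385],None,fx=5.5,fy=5.5,interpolation=cv2.INTER_CUBIC)
c2=cv2.resize(a[200:265,315:375],None,fx=4.5,fy=4.5,interpolation=cv2.INTER_CUBIC)
o=np.zeros((540,c1.shape[1]+c2.shape[1]+5,3),np.uint8);o[:c1.shape[0],:c1.shape[1]]=c1;o[:c2.shape[0],-c2.shape[1]:]=c2
print(c1.shape,c2.shape,o.shape);cv2.imwrite('pics/crop1.png',o)
E
```

```text
(540, 518, 3) (292, 270, 3) (540, 793, 3)
```

View pics/crop1.png

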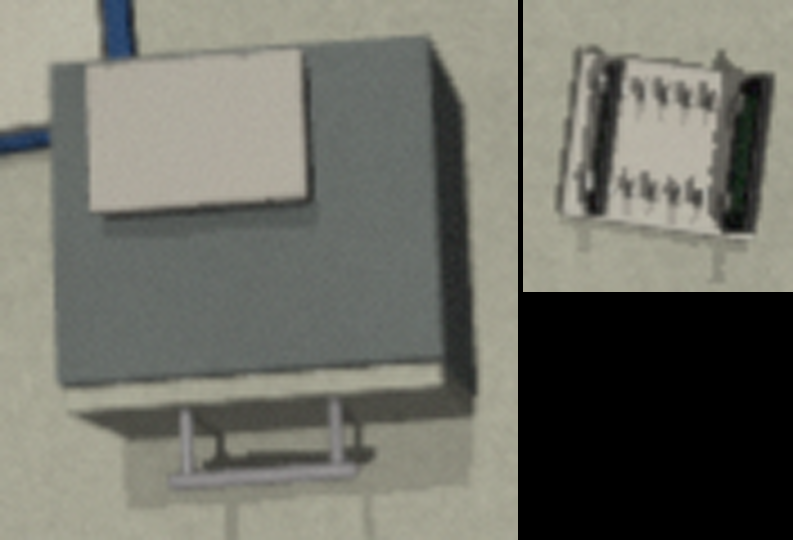

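The crop shows the cabinet's top front edge from (62,384) to (443,360), the bar from (170,481) to (357,468), and the tall cassette's top running (770,75) to (753,235).

```bash
python3 - <<'E'
from h import *
np.set_printoptions(precision=4,suppress=True)
p=manip.read_camera('top')
def A(l,o): return [(o[0]+x/4.5-.39,o[1]+y/4.5-.39) for x,y in l]
def seg(n,l,o,z):
    w=onz(p,A(l,o),z);d=w[1]-w[0];print(n,w[0][:2],w[1][:2],'mid',w.mean(0)[:2],'len',np.linalg.norm(d[:2]),'deg',np.degrees(np.arctan2(d[1],d[0])))
o=(110,90)
seg('front',[(62,384),(443,360)],o,.14);seg('rear',[(50,64),(428,38)],o,.14);seg('L',[(62,384),(50,64)],o,.14);seg('R',[(443,360),(428,38)],o,.14)
seg('bar',[(170,481),(357,468)],o,.115)
o=(315-523/4.5,200)
seg('tallR',[(753,236),(773,76)],o,.102);seg('tallL',[(724,230),(746,74)],o,.102)
seg('short',[(601,214),(618,60)],o,.074)
seg('rackbaseL',[(560,216),(577,50)],o,.022)
print(manip.state()['clock'])
E
```

```text
front [0.6916 0.3081] [0.6984 0.0718] mid [0.695  0.1899] len 0.23644098207650188 deg -88.34989107583961
rear [0.8961 0.3186] [0.9028 0.0792] mid [0.8995 0.1989] len 0.23951050499495183 deg -88.39126149674362
L [0.6916 0.3081] [0.8961 0.3186] mid [0.7939 0.3134] len 0.20472654661724282 deg 2.9359420478503178
R [0.6984 0.0718] [0.9028 0.0792] mid [0.8006 0.0755] len 0.20450773877989578 deg 2.077260274217066
bar [0.6327 0.2483] [0.6371 0.1306] mid [0.6349 0.1895] len 0.11779373679287447 deg -87.85737395042099
tallR [ 0.4599 -0.3574] [ 0.5587 -0.3746] mid [ 0.5093 -0.366 ] len 0.10027765874464713 deg -9.843353565959987
tallL [ 0.4642 -0.3396] [ 0.5605 -0.3577] mid [ 0.5124 -0.3487] len 0.09798752795711231 deg -10.671897253927249
short [ 0.4767 -0.267 ] [ 0.5741 -0.2818] mid [ 0.5254 -0.2744] len 0.09854171392417659 deg -8.616873732432069
rackbaseL [ 0.4766 -0.2459] [ 0.5861 -0.2614] mid [ 0.5313 -0.2536] len 0.11062098598471531 deg -8.058322029282085
1.35
```

>>> {"op": "drive_tool", "data": {"angular": [[0,0,-0.1],[0,0,-0.2],[0,0,-0.3],[0,0,-0.4],[0,0,-0.5]], "offset": [[0.03,-0.032,0],[0.063,-0.064,0],[0.095,-0.096,0],[0.126,-0.128,0],[0.158,-0.16,0]], "gripper": [0.6,0.45,0.45,0.45,0.45]}}

```text
clock: 1.85
position: [0.4257, 0.4041, 0.2389]
tcp_rot: [[-0.586, 0.81, 0.0], [0.81, 0.586, 0.0], [0.0, 0.0, -1.0]]
contact_force: [0.3, 1.6, 0.2]
gripper_width: 0.0502
```

>>> {"op": "drive_tool", "data": {"angular": [[0,0,-0.12],[0,0,-0.24],[0,0,-0.36],[0,0,-0.48],[0,0,-0.594]], "offset": [[0.03,-0.032,0],[0.063,-0.064,0],[0.095,-0.096,0],[0.126,-0.128,0],[0.158,-0.16,0]], "gripper": [0.45,0.45,0.45,0.45,0.45]}}

```text
clock: 2.35
position: [0.5837, 0.244, 0.2389]
tcp_rot: [[-0.032, 1.0, 0.0], [1.0, 0.032, 0.0], [0.0, 0.0, -1.0]]
contact_force: [0.6, 0.6, -0.0]
gripper_width: 0.0396
```

>>> {"op": "drive_tool", "data": {"angular": [[0,0,0],[0,0,0],[0,0,0],[0,0,0],[0,0,0]], "offset": [[0.025,-0.027,0],[0.05,-0.053,0],[0.05,-0.053,-0.02],[0.05,-0.053,-0.04],[0.05,-0.053,-0.04]], "gripper": [0.45,0.45,0.45,0.45,0.45]}}

```text
clock: 2.85
position: [0.6307, 0.1916, 0.196]
tcp_rot: [[-0.036, 0.999, -0.006], [0.999, 0.036, -0.002], [-0.001, -0.006, -1.0]]
contact_force: [-0.5, 0.3, -1.0]
gripper_width: 0.0394
```

```bash
python3 - <<'E'
from h import *
np.set_printoptions(precision=4,suppress=True)
st=manip.state();p=manip.read_camera('wrist');save(p,'w1.png');print(st['position'],st['tcp_rot'])
for d in manip.place_of(p,'handle'): print(d['score'],world(p,d['xyz'],st))
E
```

```text
[0.6307 0.1916 0.196 ] [[-0.0358  0.9993 -0.0056]
 [ 0.9994  0.0358 -0.0015]
 [-0.0013 -0.0057 -1.    ]]
0.66 [0.6316 0.1933 0.117 ]
```

View pics/w1.png

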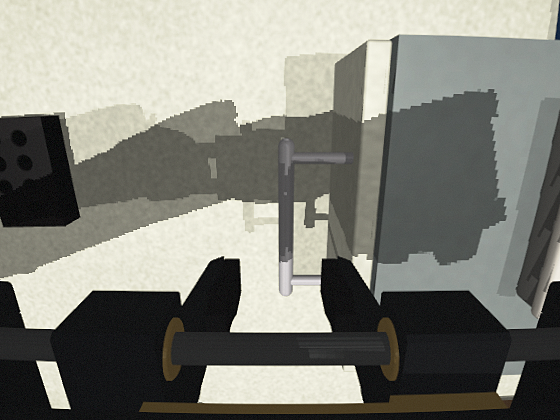

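The bar stands vertically at u≈286 between the fingers (240 and 322), so it is centred. Next I descend, close and pull.

>>> {"op": "drive_tool", "data": {"angular": [[0,0,0],[0,0,0],[0,0,0],[0,0,0],[0,0,0]], "offset": [[0.001,0,-0.02],[0.001,0,-0.045],[0.001,0,-0.07],[0.001,0,-0.09],[0.001,0,-0.1]], "gripper": [0.36,0.36,0.36,0.36,0.36]}}

```text
clock: 3.45
position: [0.6334, 0.1927, 0.0983]
tcp_rot: [[-0.037, 0.999, -0.0], [0.999, 0.037, -0.0], [-0.0, -0.0, -1.0]]
contact_force: [-0.2, -1.1, 0.8]
gripper_width: 0.0319
```

>>> {"op": "drive_tool", "data": {"angular": [[0,0,0],[0,0,0],[0,0,0],[0,0,0],[0,0,0]], "offset": [[0,0,0],[0,0,0],[0,0,0],[0,0,0],[0,0,0]], "gripper": [0.2,0.1,0.05,0.05,0.05], "grip_force": 25}}

```text
clock: 3.95
position: [0.6345, 0.1926, 0.1002]
tcp_rot: [[-0.036, 0.999, 0.002], [0.999, 0.036, 0.001], [0.001, 0.002, -1.0]]
contact_force: [-1.0, 0.7, 7.2]
gripper_width: 0.0101
```

>>> {"op": "drive_tool", "data": {"angular": [[0,0,0],[0,0,0],[0,0,0],[0,0,0],[0,0,0]], "offset": [[-0.01,0,0],[-0.03,-0.001,0],[-0.05,-0.002,0],[-0.07,-0.0025,0],[-0.085,-0.003,0]], "gripper": [0.05,0.05,0.05,0.05,0.05]}}

```text
clock: 4.45
position: [0.5509, 0.1896, 0.1002]
tcp_rot: [[-0.036, 0.999, 0.007], [0.999, 0.036, 0.002], [0.001, 0.007, -1.0]]
contact_force: [4.3, 0.6, 2.0]
gripper_width: 0.0101
```

>>> {"op": "drive_tool", "data": {"angular": [[0,0,0],[0,0,0],[0,0,0],[0,0,0],[0,0,0]], "offset": [[-0.01,0,0],[-0.02,-0.001,0],[-0.028,-0.001,0],[-0.034,-0.0015,0],[-0.04,-0.0015,0]], "gripper": [0.05,0.05,0.05,0.05,0.05]}}

```text
clock: 4.95
position: [0.5114, 0.1882, 0.1002]
tcp_rot: [[-0.035, 0.999, 0.006], [0.999, 0.035, 0.002], [0.001, 0.006, -1.0]]
contact_force: [3.9, -1.1, 7.2]
gripper_width: 0.0102
```

Friction is about 4 N, with no stop reached yet. I'll continue slowly.

>>> {"op": "drive_tool", "data": {"angular": [[0,0,0],[0,0,0],[0,0,0],[0,0,0],[0,0,0]], "offset": [[-0.004,0,0],[-0.008,0,0],[-0.012,0,0],[-0.016,-0.0005,0],[-0.02,-0.0005,0]], "gripper": [0.05,0.05,0.05,0.05,0.05]}}

```text
clock: 5.45
position: [0.4916, 0.1875, 0.1001]
tcp_rot: [[-0.035, 0.999, 0.006], [0.999, 0.035, 0.002], [0.001, 0.006, -1.0]]
contact_force: [3.9, -1.4, 9.7]
gripper_width: 0.0103
```

>>> {"op": "drive_tool", "data": {"angular": [[0,0,0],[0,0,0],[0,0,0],[0,0,0],[0,0,0]], "offset": [[-0.002,0,0],[-0.004,0,0],[-0.006,0,0],[-0.008,0,0],[-0.01,0,0]], "gripper": [0.05,0.05,0.05,0.05,0.05]}}

```text
clock: 5.95
position: [0.4859, 0.1873, 0.1002]
tcp_rot: [[-0.033, 0.999, 0.014], [0.999, 0.033, 0.003], [0.002, 0.014, -1.0]]
contact_force: [13.3, -2.9, -1.4]
gripper_width: 0.0099
```

>>> {"op": "drive_tool", "data": {"angular": [[0,0,0],[0,0,0],[0,0,0],[0,0,0],[0,0,0]], "offset": [[-0.002,0,0],[-0.003,0,0],[-0.004,0,0],[-0.004,0,0],[-0.004,0,0]], "gripper": [0.05,0.05,0.05,0.05,0.05]}}

```text
clock: 6.45
position: [0.486, 0.1874, 0.1003]
tcp_rot: [[-0.032, 0.999, 0.021], [0.999, 0.032, 0.004], [0.003, 0.021, -1.0]]
contact_force: [17.1, -3.0, -5.6]
gripper_width: 0.0099
```

>>> {"op": "drive_tool", "data": {"angular": [[0,0,0],[0,0,0],[0,0,0],[0,0,0],[0,0,0]], "offset": [[0.003,0,0],[0.005,0,0],[0.006,0,0],[0.006,0,0],[0.006,0,0]], "gripper": [0.05,0.05,0.2,0.4,0.4]}}

```text
clock: 6.95
position: [0.4793, 0.1873, 0.0984]
tcp_rot: [[-0.037, 0.999, -0.002], [0.999, 0.037, -0.001], [-0.0, -0.002, -1.0]]
contact_force: [-0.9, 0.6, -0.1]
gripper_width: 0.0313
```

>>> {"op": "drive_tool", "data": {"angular": [[0,0,0],[0,0,0],[0,0,0.05],[0,0,0.15],[0,0,0.25]], "offset": [[0.004,0,0.03],[0.005,0,0.07],[0.005,0,0.115],[0.03,0,0.16],[0.07,-0.0,0.19]], "gripper": [0.4,0.4,0.4,0.4,0.4]}}

```text
clock: 7.45
position: [0.5477, 0.1882, 0.2908]
tcp_rot: [[-0.289, 0.957, -0.001], [0.957, 0.289, 0.0], [0.001, -0.001, -1.0]]
contact_force: [1.9, 0.6, -0.8]
gripper_width: 0.035
```

>>> {"op": "drive_tool", "data": {"angular": [[0,0,0.14],[0,0,0.28],[0,0,0.42],[0,0,0.56],[0,0,0.7]], "offset": [[0.01,-0.015,0.0],[0.02,-0.03,0.0],[0.025,-0.04,0],[0.025,-0.04,0],[0.025,-0.04,0]], "gripper": [0.4,0.4,0.4,0.4,0.4]}}

```text
clock: 7.95
position: [0.5735, 0.1467, 0.2871]
tcp_rot: [[-0.837, 0.547, -0.003], [0.547, 0.837, -0.001], [0.002, -0.002, -1.0]]
contact_force: [0.7, 0.5, -0.4]
gripper_width: 0.0353
```

```bash
python3 - <<'E'
from h import *
np.set_printoptions(precision=4,suppress=True)
for c in ['top','scene','wrist']:
    st=manip.state();p=manip.read_camera(c);save(p,c+'2.png')
    for t in ['channel','handle','tall_cassette','rack','cabinet_front']:
        for d in manip.place_of(p,t)[:4]: 
            w=world(p,d['xyz'],st);print(c,t,round(d['score'],2),w,proj(p,[w],st)[0].round())
print(st['position'],st['tcp_rot'])
t=cv2.imread('pics/top2.png')[120:240,100:240];s=cv2.imread('pics/wrist2.png')
o=np.zeros((420+0,800,3),np.uint8);o[:274,:320]=cv2.resize(t,(320,274),interpolation=cv2.INTER_CUBIC);o[:360,320:]=cv2.resize(s,(480,360))
cv2.imwrite('pics/c2.png',o)
E
```

```text
top channel 0.85 [0.6161 0.1582 0.0227] [187. 205.]
top channel 0.29 [ 0.3975  0.4187 -0.0001] [104. 280.]
top handle 0.86 [0.4847 0.1839 0.117 ] [170. 249.]
top tall_cassette 0.87 [ 0.431  -0.6457 -0.0003] [454. 258.]
top tall_cassette 0.75 [ 0.3367 -0.2975 -0.0006] [341. 294.]
top tall_cassette 0.73 [ 0.4586 -0.4737 -0.0002] [397. 251.]
top tall_cassette 0.72 [ 0.5086 -0.361   0.0217] [361. 236.]
top rack 0.88 [ 0.5164 -0.3223  0.002 ] [347. 234.]
top cabinet_front 0.94 [0.6819 0.1909 0.137 ] [165. 177.]
scene channel 0.87 [0.6152 0.1557 0.017 ] [321. 288.]
scene handle 0.86 [0.4858 0.1831 0.1135] [370. 248.]
scene tall_cassette 0.89 [ 0.543  -0.1684  0.002 ] [276. 221.]
scene tall_cassette 0.76 [ 0.5083 -0.3618  0.0254] [255. 186.]
scene tall_cassette 0.66 [ 0.337  -0.2942 -0.0019] [304. 187.]
scene tall_cassette 0.64 [ 0.4592 -0.4729 -0.001 ] [252. 176.]
scene rack 0.94 [ 0.5183 -0.3161  0.0031] [259. 198.]
scene rack 0.45 [ 0.5262 -0.2753  0.0247] [263. 199.]
scene cabinet_front 0.77 [0.6832 0.1932 0.1396] [312. 272.]
wrist channel 0.65 [ 0.6824 -0.3953 -0.0017] [ 58. 387.]
wrist handle 0.6 [0.4842 0.1863 0.1163] [262.  85.]
wrist rack 0.86 [ 0.519  -0.3152  0.0027] [ 16. 301.]
wrist cabinet_front 0.93 [0.6786 0.1929 0.1439] [380. 258.]
[0.5745 0.1474 0.2879] [[-0.8337  0.5522  0.    ]
 [ 0.5522  0.8337 -0.0001]
 [-0.0001 -0.0001 -1.    ]]
```

View pics/c2.png

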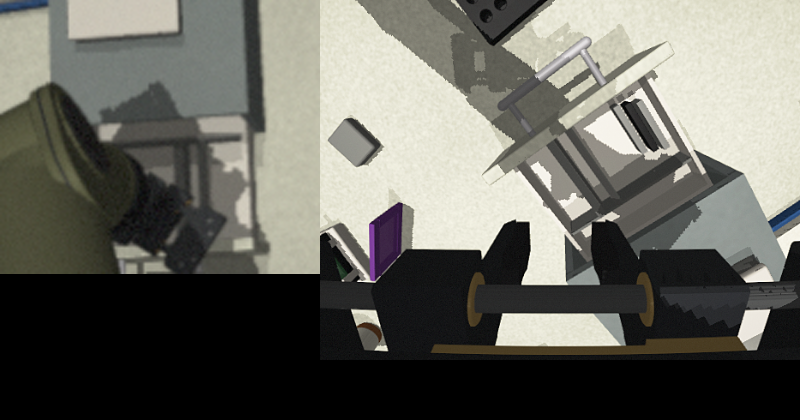

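The wrist view shows the open drawer with the handle at the top, the grey channel strip in the middle and the boxes to its right. The networks put the channel near (0.616, 0.157). I'll enlarge the view to measure the lip lines.

```bash
python3 - <<'E'
import cv2
a=cv2.imread('pics/wrist2.png')[100:290,220:440]
cv2.imwrite('pics/c3.png',cv2.resize(a,None,fx=3,fy=3,interpolation=cv2.INTER_CUBIC))
E
```

```text
(no output)
```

View pics/c3.png

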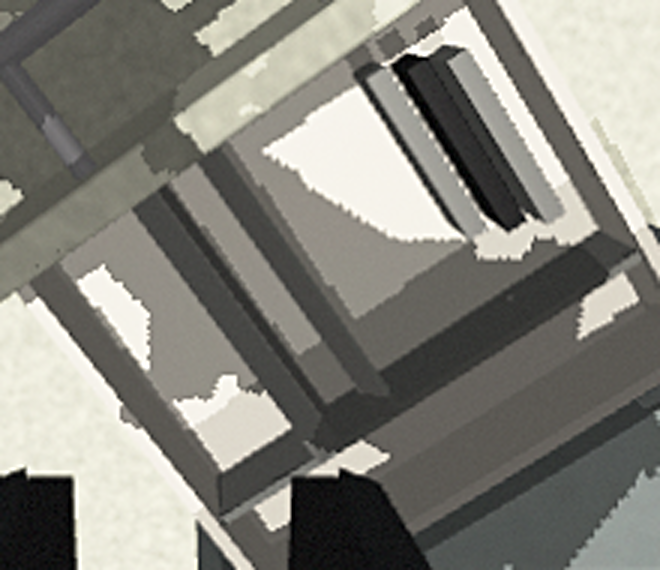

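```bash
python3 - <<'E'
from h import *
np.set_printoptions(precision=4,suppress=True)
p=manip.read_camera('wrist');st=manip.state();print(st['position'])
uv=[(220+x/3,100+y/3) for x,y in [(135,208),(318,440),(230,148),(388,390)]]
w=onz(p,uv,.069,st);print(w)
for a,b in((0,1),(2,3)):
    d=w[b]-w[a];print(np.degrees(np.arctan2(d[1],d[0])),np.linalg.norm(d))
th=np.radians(2.0);n=np.array([-np.sin(th),np.cos(th),0]);print(w@n)
for x in (.1,.105,.15): pass
c=np.array([.616,.157,.021]);print(c@n,'bar mid',np.array([.4855,.185,0])@n)
E
```

```text
[0.5746 0.1473 0.2879]
[[0.5563 0.1376 0.069 ]
 [0.6742 0.1458 0.069 ]
 [0.557  0.1789 0.069 ]
 [0.671  0.1799 0.069 ]]
3.977292639854111 0.11823778188424568
0.4994599109156804 0.11400751357680411
[0.1181 0.1222 0.1593 0.1563]
0.13540626987325746 bar mid 0.16794359734946848
```

>>> {"op": "drive_tool", "data": {"angular": [[0,0,0.09],[0,0,0.18],[0,0,0.27],[0,0,0.36],[0,0,0.428]], "offset": [[-0.005,-0.045,0],[-0.01,-0.09,0],[-0.015,-0.135,0],[-0.02,-0.18,0],[-0.025,-0.225,0]], "gripper": [0.4,0.4,0.4,0.4,0.4]}}

```text
clock: 9.4
position: [0.5492, -0.0795, 0.288]
tcp_rot: [[-0.988, 0.153, 0.0], [0.153, 0.988, -0.0], [-0.0, 0.0, -1.0]]
contact_force: [1.2, -0.1, 0.4]
gripper_width: 0.0355
```

>>> {"op": "drive_tool", "data": {"angular": [[0,0,0],[0,0,0],[0,0,0],[0,0,0],[0,0,0]], "offset": [[-0.005,-0.045,0],[-0.01,-0.09,0],[-0.015,-0.135,0],[-0.02,-0.18,-0.02],[-0.025,-0.215,-0.04]], "gripper": [0.4,0.4,0.4,0.4,0.4]}}

```text
clock: 9.9
position: [0.5241, -0.2964, 0.248]
tcp_rot: [[-0.987, 0.159, 0.002], [0.159, 0.987, -0.002], [-0.002, -0.002, -1.0]]
contact_force: [-0.2, -0.8, 0.3]
gripper_width: 0.0352
```

>>> {"op": "drive_tool", "data": {"angular": [[0,0,0],[0,0,0],[0,0,0],[0,0,0],[0,0,0]], "offset": [[-0.005,-0.03,-0.02],[-0.015,-0.067,-0.04],[-0.015,-0.067,-0.06],[-0.015,-0.067,-0.06],[-0.015,-0.067,-0.06]], "gripper": [0.4,0.4,0.4,0.4,0.4]}}

```text
clock: 10.4
position: [0.5102, -0.3587, 0.1882]
tcp_rot: [[-0.988, 0.155, 0.0], [0.155, 0.988, 0.001], [-0.0, 0.001, -1.0]]
contact_force: [-0.4, 0.9, 0.6]
gripper_width: 0.0353
```

```bash
python3 - <<'E'
from h import *
np.set_printoptions(precision=4,suppress=True)
st=manip.state();p=manip.read_camera('wrist');save(p,'w4.png')
for t in ['tall_cassette','rack','short_cassette']:
    for d in manip.place_of(p,t)[:3]:
        w=world(p,d['xyz'],st);print(t,round(d['score'],2),w,proj(p,[w],st)[0].round())
print(st['position'],st['tcp_rot'])
E
```

```text
tall_cassette 0.87 [ 0.4566 -0.4756  0.0002] [158. 152.]
tall_cassette 0.68 [ 0.5473 -0.1669  0.0015] [466. 192.]
tall_cassette 0.61 [ 0.5202 -0.3175  0.001 ] [322. 189.]
rack 0.63 [ 0.5255 -0.2748  0.0217] [368. 193.]
rack 0.58 [ 0.5191 -0.3164  0.0009] [323. 187.]
short_cassette 0.66 [ 0.5258 -0.2731  0.0224] [370. 193.]
[ 0.5102 -0.3587  0.1882] [[-0.9879  0.155   0.0004]
 [ 0.155   0.9879  0.0012]
 [-0.0002  0.0012 -1.    ]]
```

View pics/w4.png

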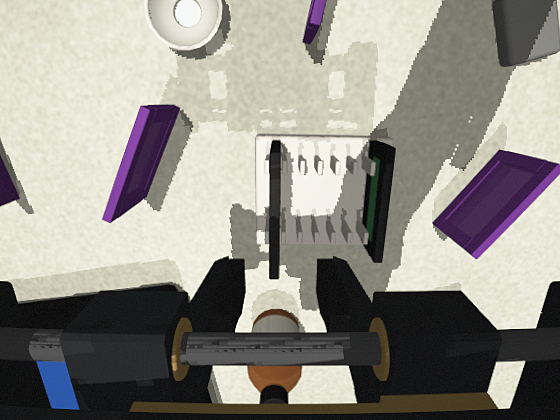

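The cassette runs along u≈275 from v 141 to 278, parallel to the tool's x axis and between the fingers.

```bash
python3 - <<'E'
from h import *
np.set_printoptions(precision=4,suppress=True)
p=manip.read_camera('wrist');st=manip.state()
g=p['pixels'].astype(int).sum(2)
for v in (150,200,260,272): print(v,''.join('#' if x<150 else '.' for x in g[v,255:300]))
uv=[]
for v in (150,165,220,240,260,272):
    k=np.where(g[v,255:300]<150)[0]; uv.append((255+k.mean(),v))
k=np.where(g[120:300,274]<150)[0];print('col',k.min()+120,k.max()+120)
w=onz(p,uv+[(275,141),(275,278)],.102,st);R=np.array(st['tcp_rot']);print(w);print('tool coords',(w-st['position'])@R)
E
```

```text
150 ................##########...................
200 ...............##.......#....................
260 ...............#########.....................
272 ...............#########.....................
col 139 276
[[ 0.4607 -0.3556  0.102 ]
 [ 0.4713 -0.3564  0.102 ]
 [ 0.5119 -0.3646  0.102 ]
 [ 0.528  -0.3671  0.102 ]
 [ 0.5446 -0.3702  0.102 ]
 [ 0.555  -0.3719  0.102 ]
 [ 0.4545 -0.3549  0.102 ]
 [ 0.5604 -0.372   0.102 ]]
tool coords [[ 0.05   -0.0042  0.087 ]
 [ 0.0394 -0.0034  0.0871]
 [-0.002  -0.0051  0.0871]
 [-0.0182 -0.0052  0.0872]
 [-0.0351 -0.0057  0.0872]
 [-0.0457 -0.0057  0.0872]
 [ 0.0563 -0.0045  0.087 ]
 [-0.051  -0.005   0.0872]]
```

>>> {"op": "drive_tool", "data": {"angular": [[0,0,-0.015],[0,0,-0.015],[0,0,-0.015],[0,0,-0.015],[0,0,-0.015]], "offset": [[-0.002,-0.005,-0.02],[-0.002,-0.005,-0.045],[-0.002,-0.005,-0.075],[-0.002,-0.005,-0.1],[-0.002,-0.005,-0.114]], "gripper": [0.4,0.4,0.4,0.4,0.4]}}

```text
clock: 11.15
position: [0.5071, -0.364, 0.0726]
tcp_rot: [[-0.985, 0.17, -0.002], [0.17, 0.985, 0.001], [0.002, 0.001, -1.0]]
contact_force: [-0.3, 0.5, 0.4]
gripper_width: 0.0352
```

>>> {"op": "drive_tool", "data": {"angular": [[0,0,0],[0,0,0],[0,0,0],[0,0,0],[0,0,0]], "offset": [[0,0,0],[0,0,0],[0,0,0],[0,0,0],[0,0,0]], "gripper": [0.3,0.2,0.1,0.03,0.03], "grip_force": 25}}

```text
clock: 11.65
position: [0.5086, -0.3647, 0.0753]
tcp_rot: [[-0.985, 0.171, 0.002], [0.171, 0.985, -0.001], [-0.002, -0.0, -1.0]]
contact_force: [0.6, 1.5, 5.3]
gripper_width: 0.0075
```

>>> {"op": "drive_tool", "data": {"angular": [[0,0,0],[0,0,0],[0,0,0],[0,0,0],[0,0,0]], "offset": [[0,0,0.006],[0,0,0.016],[0,0,0.03],[0,0,0.05],[0,0,0.07]], "gripper": [0.03,0.03,0.03,0.03,0.03]}}

```text
clock: 12.15
position: [0.5075, -0.365, 0.1455]
tcp_rot: [[-0.985, 0.171, 0.0], [0.171, 0.985, -0.0], [-0.0, -0.0, -1.0]]
contact_force: [0.4, -0.7, -1.0]
gripper_width: 0.0075
```

>>> {"op": "drive_tool", "data": {"angular": [[0,0,0.05],[0,0,0.1],[0,0,0.15],[0,0,0.2],[0,0,0.2]], "offset": [[0,0.0,0.025],[0.005,0.02,0.055],[0.01,0.05,0.085],[0.02,0.085,0.1],[0.03,0.125,0.105]], "gripper": [0.03,0.03,0.03,0.03,0.03]}}

```text
clock: 12.65
position: [0.5386, -0.2402, 0.2523]
tcp_rot: [[-1.0, -0.027, 0.005], [-0.027, 1.0, -0.003], [-0.005, -0.003, -1.0]]
contact_force: [0.6, 0.8, -1.6]
gripper_width: 0.0081
```

>>> {"op": "drive_tool", "data": {"angular": [[0,0,0.008],[0,0,0.008],[0,0,0.008],[0,0,0.008],[0,0,0.008]], "offset": [[0.008,0.04,0],[0.016,0.08,0],[0.024,0.12,0],[0.032,0.16,0],[0.04,0.2,0]], "gripper": [0.03,0.03,0.03,0.03,0.03]}}

```text
clock: 13.15
position: [0.5777, -0.0384, 0.2502]
tcp_rot: [[-0.999, -0.036, 0.001], [-0.036, 0.999, -0.0], [-0.001, -0.0, -1.0]]
contact_force: [1.5, 0.4, -0.8]
gripper_width: 0.0078
```

>>> {"op": "drive_tool", "data": {"angular": [[0,0,0],[0,0,0],[0,0,0],[0,0,0],[0,0,0]], "offset": [[0.008,0.045,0],[0.016,0.09,0],[0.024,0.14,0],[0.032,0.18,0],[0.038,0.198,0]], "gripper": [0.03,0.03,0.03,0.03,0.03]}}

```text
clock: 13.65
position: [0.615, 0.1647, 0.2503]
tcp_rot: [[-0.999, -0.043, 0.001], [-0.043, 0.999, 0.004], [-0.001, 0.004, -1.0]]
contact_force: [0.2, 0.7, -1.3]
gripper_width: 0.0076
```

>>> {"op": "drive_tool", "data": {"angular": [[0,0,0],[0,0,0],[0,0,0],[0,0,0],[0,0,0]], "offset": [[0,0,-0.02],[0,0,-0.04],[0,0,-0.055],[0,0,-0.055],[0,0,-0.055]], "gripper": [0.03,0.03,0.03,0.03,0.03]}}

```text
clock: 14.15
position: [0.6158, 0.1582, 0.1949]
tcp_rot: [[-0.999, -0.036, 0.001], [-0.036, 0.999, 0.0], [-0.001, 0.0, -1.0]]
contact_force: [-0.1, 0.2, -1.4]
gripper_width: 0.0077
```

```bash
python3 - <<'E'
from h import *
np.set_printoptions(precision=4,suppress=True)
for c in ['wrist','scene']:
    st=manip.state();p=manip.read_camera(c);save(p,c+'5.png')
    for t in ['channel','tall_cassette','handle']:
        for d in manip.place_of(p,t)[:3]:
            w=world(p,d['xyz'],st);print(c,t,round(d['score'],2),w,proj(p,[w],st)[0].round())
print(st['position'],st['tcp_rot'],st['contact_force'])
E
```

```text
wrist channel 0.97 [0.6152 0.1602 0.0231] [283. 188.]
wrist tall_cassette 0.57 [0.6148 0.1577 0.1414] [280. 233.]
wrist handle 0.58 [0.4816 0.1845 0.116 ] [332.  16.]
scene channel 0.6 [0.6188 0.159  0.0207] [321. 288.]
scene tall_cassette 0.81 [ 0.3368 -0.2958 -0.0008] [303. 187.]
scene tall_cassette 0.74 [ 0.4601 -0.4735 -0.001 ] [251. 176.]
scene tall_cassette 0.65 [ 0.542  -0.1646  0.0032] [277. 221.]
scene handle 0.73 [0.4838 0.1846 0.1154] [371. 247.]
[0.6162 0.1585 0.1952] [[-0.9993 -0.036   0.002 ]
 [-0.036   0.9994  0.0008]
 [-0.002   0.0007 -1.    ]] [ 0.9748  0.6162 -1.3119]
```

View pics/wrist5.png

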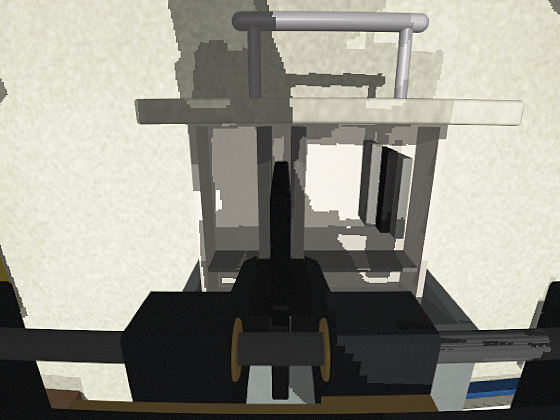

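The cassette hangs along u≈281, midway between the lips (outer edges 257 and 306). I'll check the lips numerically.

```bash
python3 - <<'E'
from h import *
np.set_printoptions(precision=4,suppress=True)
p=manip.read_camera('wrist');st=manip.state()
g=p['pixels'].astype(int).sum(2)//3
print(g[135,245:320].tolist()); print(g[150,245:320].tolist())
w=onz(p,[(257,150),(306,150)],.069,st);print(w,'mid tool',(w.mean(0)-st['position'])@np.array(st['tcp_rot']))
w=onz(p,[(275,162),(288,162)],st['position'][2]-.053,st);print('cass bottom tool',(w.mean(0)-st['position'])@np.array(st['tcp_rot']))
E
```

```text
[142, 140, 142, 141, 143, 141, 139, 141, 141, 144, 144, 92, 47, 53, 54, 53, 56, 55, 53, 51, 53, 54, 55, 54, 56, 52, 67, 103, 101, 100, 99, 99, 99, 101, 100, 98, 97, 96, 96, 100, 96, 97, 99, 99, 100, 96, 44, 54, 59, 53, 53, 54, 52, 55, 53, 54, 56, 54, 53, 53, 58, 86, 104, 98, 100, 98, 99, 100, 99, 99, 100, 100, 97, 98, 97]
[140, 140, 144, 142, 141, 141, 142, 143, 143, 142, 146, 137, 42, 53, 54, 51, 54, 56, 56, 56, 55, 59, 54, 54, 52, 55, 53, 112, 150, 143, 141, 141, 141, 142, 141, 139, 143, 146, 142, 97, 97, 101, 99, 101, 102, 95, 47, 56, 55, 55, 56, 55, 52, 71, 115, 106, 102, 107, 101, 93, 102, 126, 184, 253, 243, 242, 241, 241, 241, 242, 241, 241, 241, 241, 241]
[[0.5716 0.1372 0.069 ]
 [0.5701 0.177  0.069 ]] mid tool [0.0449 0.0004 0.1252]
cass bottom tool [0.0477 0.0001 0.053 ]
```

Aligned to within 1 mm. Descending.

>>> {"op": "drive_tool", "data": {"angular": [[0,0,0],[0,0,0],[0,0,0],[0,0,0],[0,0,0]], "offset": [[0,0,-0.015],[0,0,-0.03],[0,0,-0.045],[0,0,-0.06],[0,0,-0.07]], "gripper": [0.03,0.03,0.03,0.03,0.03]}}

```text
clock: 15.1
position: [0.615, 0.1581, 0.1223]
tcp_rot: [[-0.999, -0.036, -0.002], [-0.036, 0.999, -0.0], [0.002, -0.0, -1.0]]
contact_force: [0.3, -0.9, -0.6]
gripper_width: 0.0077
```

>>> {"op": "drive_tool", "data": {"angular": [[0,0,0],[0,0,0],[0,0,0],[0,0,0],[0,0,0]], "offset": [[0,0,-0.008],[0,0,-0.016],[0,0,-0.024],[0,0,-0.032],[0,0,-0.038]], "gripper": [0.03,0.03,0.03,0.03,0.03]}}

```text
clock: 15.6
position: [0.6155, 0.1583, 0.0853]
tcp_rot: [[-0.999, -0.036, -0.0], [-0.036, 0.999, -0.0], [0.0, -0.0, -1.0]]
contact_force: [-0.2, -0.3, -0.8]
gripper_width: 0.0078
```

Bottom is about 11 mm above the floor and nothing has touched. Next, slowly down.

>>> {"op": "drive_tool", "data": {"angular": [[0,0,0],[0,0,0],[0,0,0],[0,0,0],[0,0,0]], "offset": [[0,0,-0.002],[0,0,-0.004],[0,0,-0.006],[0,0,-0.008],[0,0,-0.0095]], "gripper": [0.03,0.03,0.03,0.03,0.03]}}

```text
clock: 16.1
position: [0.6157, 0.1583, 0.0765]
tcp_rot: [[-0.999, -0.036, 0.0], [-0.036, 0.999, 0.0], [-0.0, 0.0, -1.0]]
contact_force: [-0.1, 0.2, -2.1]
gripper_width: 0.0077
```

>>> {"op": "drive_tool", "data": {"angular": [[0,0,0],[0,0,0],[0,0,0],[0,0,0],[0,0,0]], "offset": [[0,0,-0.001],[0,0,-0.0015],[0,0,-0.002],[0,0,-0.0025],[0,0,-0.003]], "gripper": [0.03,0.03,0.03,0.03,0.03]}}

```text
clock: 16.6
position: [0.6155, 0.1585, 0.0743]
tcp_rot: [[-0.999, -0.036, 0.0], [-0.036, 0.999, 0.0], [-0.0, 0.0, -1.0]]
contact_force: [-3.6, -1.2, 9.3]
gripper_width: 0.0078
```

Floor contact: +9 N at the expected height. I'll relieve the load, open a little and retreat.

>>> {"op": "drive_tool", "data": {"angular": [[0,0,0],[0,0,0],[0,0,0],[0,0,0],[0,0,0]], "offset": [[0,0,0.001],[0,0,0.001],[0,0,0.001],[0,0,0.001],[0,0,0.001]], "gripper": [0.03,0.1,0.15,0.25,0.3]}}

```text
clock: 17.1
position: [0.6156, 0.1583, 0.0743]
tcp_rot: [[-0.999, -0.036, -0.0], [-0.036, 0.999, 0.0], [0.0, 0.0, -1.0]]
contact_force: [0.5, -0.7, -0.2]
gripper_width: 0.0259
```

>>> {"op": "drive_tool", "data": {"angular": [[0,0,0],[0,0,0],[0,0,0],[0,0,0],[0,0,0]], "offset": [[0,0,0.005],[0,0,0.02],[0,0,0.04],[0,0,0.07],[0,0,0.11]], "gripper": [0.35,0.35,0.35,0.35,0.35]}}

```text
clock: 17.6
position: [0.6147, 0.158, 0.1854]
tcp_rot: [[-0.999, -0.036, -0.002], [-0.036, 0.999, -0.001], [0.002, -0.001, -1.0]]
contact_force: [0.9, -0.0, -0.3]
gripper_width: 0.0308
```

```bash
python3 - <<'E'
from h import *
np.set_printoptions(precision=4,suppress=True)
fr=[]
for c in ['wrist','scene']:
    st=manip.state();p=manip.read_camera(c);fr.append(p['pixels'])
    for t in ['channel','tall_cassette','handle','short_cassette']:
        for d in manip.place_of(p,t)[:4]:
            w=world(p,d['xyz'],st);print(c,t,round(d['score'],2),w,proj(p,[w],st)[0].round())
print(st['position'],st['contact_force'],st['gripper_width'])
o=np.zeros((330,800,3),np.uint8);o[:300,:400]=cv2.resize(fr[0],(400,300));o[:,400:]=cv2.resize(fr[1][130:328,190:430],(400,330))
cv2.imwrite('pics/c6.png',o)
E
```

```text
wrist channel 0.65 [0.6142 0.1575 0.0233] [280. 192.]
wrist tall_cassette 0.82 [0.6163 0.1556 0.0175] [278. 192.]
wrist handle 0.97 [0.4857 0.1839 0.1144] [333.  23.]
scene channel 0.78 [0.6188 0.1562 0.0203] [320. 288.]
scene tall_cassette 0.9 [ 0.338  -0.2944 -0.003 ] [303. 188.]
scene tall_cassette 0.84 [ 0.4599 -0.4724 -0.    ] [252. 176.]
scene tall_cassette 0.76 [ 0.4279 -0.6433  0.0011] [238. 157.]
scene tall_cassette 0.68 [ 0.5431 -0.168   0.0047] [276. 221.]
scene handle 0.74 [0.4829 0.1866 0.114 ] [372. 248.]
scene short_cassette 0.74 [ 0.5258 -0.2727  0.0261] [264. 199.]
[0.6154 0.1581 0.1849] [0.4225 0.276  0.2632] 0.030905984105676576
```

View pics/c6.png

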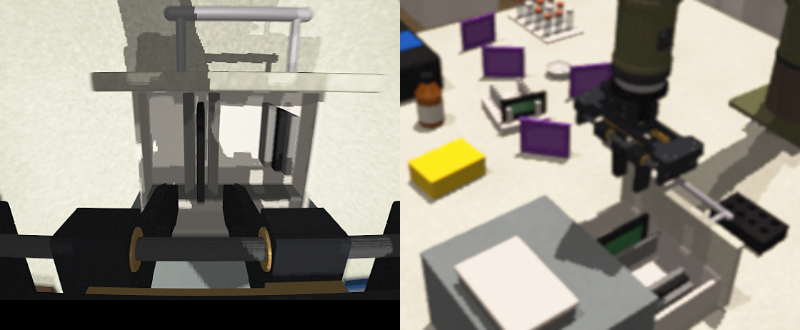

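The cassette stands in the channel between the lips (left view, u≈200), the short one is still in the rack, and the handle is unchanged at x≈0.486. Handing in.

```bash
python3 -c "
from rig import manip
print(manip.sign_off(), manip.state()['clock'])"
```

```text
the job is handed in; nothing more can be done
the job is handed in; nothing more can be done
```

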